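# Fit the oil mister filler cap and hold it at the bleed mark

## Robot

A 6-joint arm with a two-finger parallel gripper is mounted at the origin on the work surface; the furniture and walls round the work are solid. World frame = base frame: x ahead of the robot, y to its left, z up, the work surface at z = 0. Lengths are in m, angles in degrees, forces in N, time in s.
With the tool pointing down it reaches from about 0.4 to 0.825 m from the base axis. Payload 7 kg.
Tool frame: the origin (TCP) lies at the very end of the fingers, on their centre line; the grasp point (between the pads) lies 19 mm behind it (ctrl.grip_depth is the z of the grasp point in the tool frame, in m); z points along the fingers, y is the direction in which the jaws open and shut (so a half turn about z gives the same grasp; the last joint's range is limited). The gripper opens to 88 mm and grips with 3 to 60 N. Pads are 19 mm wide; open, the fingers measure 130 mm over their backs; the gripper's body (78 mm by 193 mm) begins 47 mm behind the grasp point.
Start: joints at [83.944, 20.546, 0.682, 0, -70.136, -16.507], TCP at [0.259, 0.623, 0.227] pointing down, gripper open.
Joint ranges: [-176.03, 176.03], [-82.01, 121.73], [-58.28, 71.71], [-173.87, 95.51], [-174.79, -0.11], [-173.66, 173.66]. Speed limits (degrees/s): [136.94, 136.94, 172.46, 180, 180, 180].

## Interface

Orientations are given as [roll, pitch, yaw] about the fixed x, y, z axes, in that order (R = Rz(yaw) Ry(pitch) Rx(roll)).
In Python, from plant import telemetry, snapshot, job, models, ctrl gives the robot as it stands.
- The arm moves only by the tool jog_arm, never from a script. Its argument "targets" is text: rows parted by semicolons, each of 7 numbers parted by spaces: the shift along the tool's x, y, z in m, then the turn, a rotation vector about the tool's x, y, z in degrees, then the gripper command: -1 is shut, 1 is fully open, values between are in proportion. A call has exactly 8 rows; each row is the pose to reach, as a shift and turn from the pose measured when the call began, along the tool's axes at that moment; what a row does not reach only later rows make up. A row lasts 1/8 s, in which the tool goes at most 62.5 mm and 10.7 degrees, less where a joint would pass 70% of its speed; a pose out of reach is approached as far as the arm can. A call with a gripper value outside its range is refused whole. The fingers move at their own pace and stop on an object; the grip force is fixed at half the most. Time passes only in rows, so rows that repeat a pose let the fingers close, or fill a call up. It gives the time, the measured TCP pose, the force and the opening at its end, in the units of the state.
- telemetry.get_obs(): the state, without advancing time (a new reading comes with each control period).
- snapshot(name): name is "side" or "top" or "wrist"; returns a dict with "img" (400x640x3 uint8, red, green, blue), "range_z" (400x640 float32, m along the optical axis (not along the pixel's ray), 0 where there is no reading), "intrinsics" (3x3 intrinsics, pixels), "k1" (the pictures are not rectified: a ray, as slopes to the right and down, at radius r is drawn at 1 + k1 r^2 times it, then the intrinsics apply), "R" (3x3) and "t" (3): a world point X has camera coordinates R X + t. Camera axes: x right, y down, z forward; pixel columns grow to the right and rows downward; lengths in m; the calibration is good to about 2 mm. A picture is of the moment at which its call begins.
- job.close_job(): hands the job in, once; it reports no verdict.
Trained networks look in a picture, given as the dict that the camera call returned (one of the last four; its "shot" number tells which), for a name from the list of things; names that differ only in an ending like _2 or _b are one class to them, and where a whole thing is asked for, a point or a joint stands for the part that bears it (a point fixed in the world has none). Each returns a list of dicts, best first, with "conf" (0 to 1); they miss things now and then, are a little off and sometimes report something else, mostly with a low value. They report only what shows in the picture. A call takes as long as a camera call.
- models.cut_out(name, picture): "region" (400x640 bool, what is visible of it) and "uv" ([column, row] in pixels, amid what is visible of it).
- models.spot_point(name, picture): "uv" ([column, row] in pixels: a listed point, or the origin of a listed thing).
The state is a dict: "clock": time; "joint_pos": joint angles; "qvel": joint speeds; "tau": joint torques, N m; "tool_pos": TCP position; "orientation": TCP orientation; "force": force on the tool from outside, world axes, zero at the start; "moment": the same for the moment, N m; "opening": finger opening in m.
Only numpy, scipy, OpenCV 4.12 (cv2) and the standard library are available. Lean on these libraries where they do the work, as an engineer would, in place of code of your own. Each camera call takes 0.05 s, during which the arm holds its last target.

## Task

Get the oil mister ready to bleed: first push its feed slide to the green mark. Then fit the filler cap: lower it into the tank's neck with its two lugs in the two slots until it sits flat on the collar, and turn it clockwise, half-way to its lock, so that the white lines on its wing point at the yellow bleed marks - stop there, before it clicks into the lock. A return spring shuts the bleed as soon as the cap is let go, so finish still gripping the cap and holding it at the yellow marks; do not knock over the oil bottle.

Things in the scene. Friction and masses are not known exactly. Their poses are not given: they have to be found in the camera images.
- mister: fixed oil mister; origin at the table under the middle of its 170x98 mm base plate, x to the tank, y along the slide, z up. Blue round tank 78 mm across, axis at x = +40 mm, 80 mm high, with a steel neck on top (see neck). At x = -58 mm an aluminium block, 40x90 mm, top 46 mm high, carries the feed slide. A thin copper pipe rises to 82 mm at the +y side of the tank.
- neck (a point): centre of the neck, on the top face of its steel collar (74 mm across, 106 mm above the table); axes as mister. Bore 39 mm; its 4 mm thick flange has two slots 12 mm wide at +x and -x, out to 26.5 mm from the axis. Painted lines on the collar, in pairs: white at the slots (along x), yellow (bleed) 45 and red (locked) 90 degrees clockwise from white, seen from above.
- bleed_mark (a point): same point as neck, but with its x axis along the line through the two yellow bleed marks (z up). The cap cannot turn anticlockwise from the slots; between yellow and red it clicks past spring balls and is then locked.
- cap_grip (a point): loose black filler cap, 0.12 kg, 57 mm high, standing upright on the table. This point: on its axis, in the wing on its top (52 mm long, 14 mm thick, 32 mm high, white line along its top and down both ends), 11 mm below the wing's top, 21 mm above the disc under the wing, 46 mm above the cap's foot. x runs along the wing, z up; a half turn makes no difference.
- cap: the same cap; origin at the centre of its foot, axes as cap_grip. From below: steel plug 36 mm across with tapered foot, 18 mm long, with two lugs at +x and -x (8 mm wide, from 6 to 12 mm above the foot, out to 24.5 mm); then a ribbed disc 54 mm across, 7 mm thick; then the wing. Seated, the disc lies on the collar: foot 18 mm below neck, cap_grip 28 mm above it.
- slide_grip (a point): upright black grip of the feed slide, 16 mm along the mister's x and 10 mm along its y, from 48 to 76 mm above the table, a white line down its front. This point: in its middle, 70 mm above the table, axes as mister. It moves along y against 2 N of friction and stays where it is left.
- feed_slide (a joint): position of the feed slide along the mister's +y, 0 to 0.050 m; 0.0375 at the green mark.
- green_mark (a point): where slide_grip will be when the grip stands at the green mark painted on the aluminium block.
- bleed_valve (a joint): angle of the sprung bleed valve in the neck, rad, 0 at rest. The cap's lugs push it clockwise after about 7 degrees of play, against 0.04 N m rising to about 0.08 N m at the yellow marks, where it reads about 0.65; over 1.2 the cap is in its lock.
- oil_bottle: loose cream oil bottle with a red nozzle, 39 mm across, 128 mm high, standing at the back of the table behind the vice; origin at the middle of its foot.

How it is judged:
By the outcome, as a careful person would: the job done as asked, in the order asked, and still so for the second after the job is handed in, while the arm keeps its last pose, push and grip.
It also fails if it takes over 54 s, if anything falls off the work surface, if the arm or the gripper's body presses on something with over 40 N, if the wrist force passes 120 N, or if a joint passes its speed limit or range.

## Working session

There is one attempt and no reset: what is moved stays moved. The work goes in short steps, Python scripts to look and compute and a tool call to move; the robot and the scene stay as the last step left them, time stands still between calls to the robot, and variables do not carry over. Pictures are saved under pics/ and viewed, and the job is handed in when it is done.

Besides the shell and the picture viewer there is one more tool, called after "Request:" by a JSON object that holds its "name" and its "arguments". jog_arm: Moves the arm, as the interface text tells. Its arguments: {"type":"object","properties":{"targets":{"type":"string"}},"required":["targets"]}

```bash
ls; mkdir -p pics
python3 - <<'E'
from plant import telemetry, snapshot, job, models, ctrl
import cv2
print(telemetry.get_obs(), ctrl.grip_depth)
for n in ["side","top","wrist"]:
    s=snapshot(n); cv2.imwrite(f"pics/{n}0.png",s["img"][:,:,::-1]); print(n,s["R"],s["t"],s["k1"],s["intrinsics"])
E
```

```text
pics
{'clock': 0.0, 'joint_pos': array([ 8.39456682e+01,  2.05898218e+01,  6.34117360e-01, -2.21518081e-02,
       -7.01364022e+01, -1.65078065e+01]), 'qvel': array([ 0.05252034,  0.03241032, -0.1085505 ,  0.05025561,  0.05273007,
       -0.04865341]), 'tau': array([-1.16601212e-03, -5.82713556e+01,  2.93051666e+01,  6.99746400e+00,
        6.97832205e-03, -1.57311024e-04]), 'tool_pos': array([0.25880178, 0.62287682, 0.22563713]), 'orientation': array([ 1.79905772e+02, -6.20862226e-03, -2.25696768e+01]), 'force': array([-0.48895971, -0.38327212, -0.49864393]), 'moment': array([-0.01031514, -0.04970331, -0.01051541]), 'opening': 0.08737180068418107} -0.0188
side [[-0.81849122 -0.57421049 -0.01882665]
 [-0.2366065   0.36676294 -0.89972346]
 [ 0.52353557 -0.73196124 -0.43605418]] [0.40024473 0.26440609 0.60226348] -0.09872712640410133 [[426.97775547   0.         313.91921182]
 [  0.         426.97775547 199.53166994]
 [  0.           0.           1.        ]]
top [[-0.02465223 -0.99924557 -0.03000929]
 [-0.99627109  0.02703942 -0.08193164]
 [ 0.08268126  0.02787759 -0.99618605]] [-0.09643919  0.58763616  0.88073974] -0.09279408557339208 [[382.84022882   0.         315.07179288]
 [  0.         382.84022882 204.78890687]
 [  0.           0.           1.        ]]
wrist [[-0.38398482 -0.92333539  0.00272174]
 [-0.89028008  0.37101669  0.26409846]
 [-0.24486127  0.09898669 -0.96449188]] [ 0.67358732 -0.03309064  0.39019021] -0.02758720542748136 [[281.12193329   0.         320.82343062]
 [  0.         281.12193329 198.96087836]
 [  0.           0.           1.        ]]
```

View pics/side0.png

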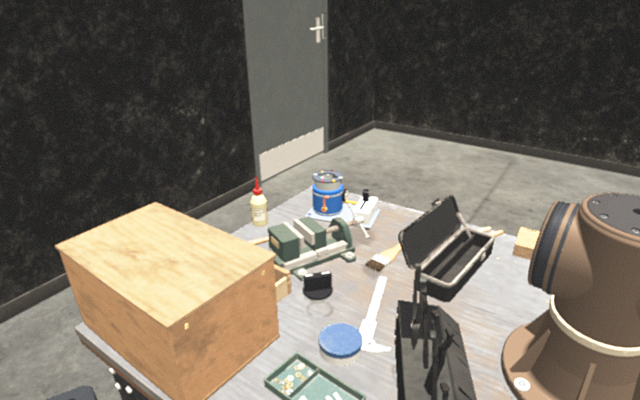

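View pics/top0.png

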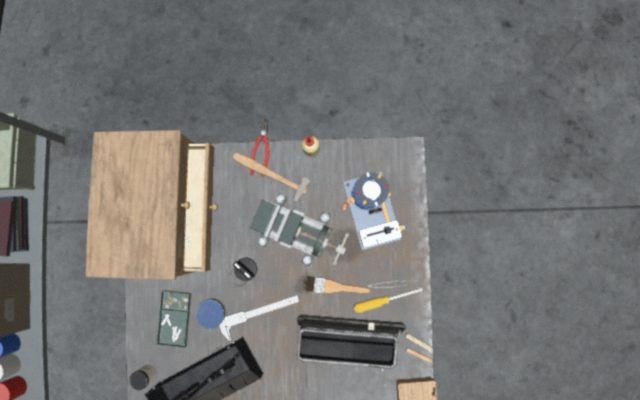

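View pics/wrist0.png

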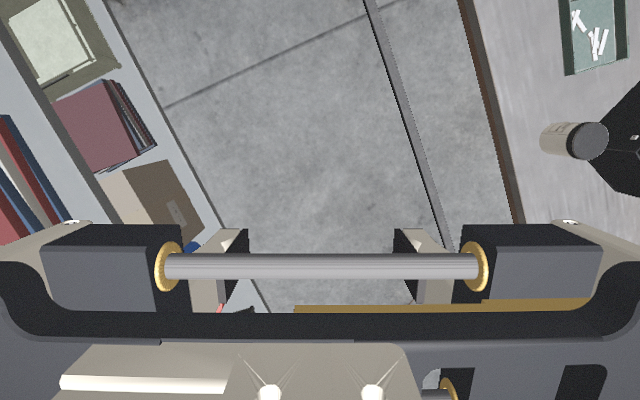

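The side view shows the bottle at (258,205), mister (335,200), cap (318,287), and the vice in between. The top view shows the cap at (245,268), mister tank (371,190), slide (383,233), bottle (310,146), and the cabinet on the left.

```bash
cat > h.py <<'E'
import numpy as np, cv2
from plant import telemetry, snapshot, job, models, ctrl
def undist(s,uv):
    K=s["intrinsics"]; D=np.array([s["k1"],0,0,0,0])
    p=cv2.undistortPoints(np.array(uv,float).reshape(-1,1,2),K,D).reshape(-1,2); return p
def proj(s,X):
    X=np.atleast_2d(X).astype(float); r,_=cv2.Rodrigues(s["R"])
    return cv2.projectPoints(X,r,s["t"],s["intrinsics"],np.array([s["k1"],0,0,0,0]))[0].reshape(-1,2)
def at_z(s,uv,z):
    p=undist(s,uv); d=np.c_[p,np.ones(len(p))]@s["R"]; c=-s["R"].T@s["t"]
    return c+d*((z-c[2])/d[:,2])[:,None]
def by_range(s,uv,rad=0):
    uv=np.array(uv,float).reshape(-1,2); p=undist(s,uv); out=[]
    for (u,v),q in zip(uv,p):
        zz=s["range_z"][int(round(v)),int(round(u))]
        out.append(s["R"].T@(np.array([q[0],q[1],1])*zz-s["t"]))
    return np.array(out)
def cloud(s):
    v,u=np.mgrid[0:400,0:640]; z=s["range_z"].ravel(); p=undist(s,np.c_[u.ravel(),v.ravel()])
    P=(np.c_[p,np.ones(len(p))]*z[:,None]-s["t"])@s["R"]; P[z<=0]=np.nan
    return P.reshape(400,640,3)
def save(s,name,box=None,f=1):
    im=s["img"][:,:,::-1]
    if box: im=im[box[1]:box[3],box[0]:box[2]]
    cv2.imwrite("pics/"+name,cv2.resize(im,None,fx=f,fy=f,interpolation=cv2.INTER_CUBIC))
def T():
    from scipy.spatial.transform import Rotation as R
    o=telemetry.get_obs(); return o, R.from_euler("xyz",o["orientation"],degrees=True).as_matrix(), o["tool_pos"]
E
python3 - <<'E'
from h import *
np.set_printoptions(precision=4,suppress=True)
top=snapshot("top"); side=snapshot("side")
np.save("top.npy",cloud(top))
Hs={"mister":0,"neck":.106,"cap_grip":.046,"cap":0,"slide_grip":.07,"green_mark":.07,"oil_bottle":0}
for n,z in Hs.items():
    for nm,s in(("top",top),("side",side)):
        r=models.spot_point(n,s)
        for q in r[:2]: print(n,nm,np.round(q["uv"],1),round(q["conf"],2),at_z(s,q["uv"],z)[0])
P=cloud(top)
for n in ["cap","slide_grip","oil_bottle","mister"]:
    for q in models.cut_out(n,top)[:1]:
        m=q["region"]; pp=P[m]; print(n,q["conf"],m.sum(),np.nanmin(pp,0),np.nanmax(pp,0),np.nanmedian(pp,0))
# height map extents
for r in [(130,180),(190,270),(215,290),(225,310),(240,335),(345,355),(190,350),(150,230),(205,205)]:
    print(r,P[r[1],r[0]])
print(P[::40,::64,2])
save(top,"top_a.png",(220,120,430,300),3.5)
E
```

```text
mister top [370.2 208.4] 0.73 [ 0.5745 -0.2437  0.    ]
mister side [342.9 212.7] 0.69 [ 0.578  -0.2561  0.    ]
neck top [369.3 187.7] 0.67 [ 0.6116 -0.2312  0.106 ]
cap_grip top [244.1 271.3] 0.79 [0.4345 0.0542 0.046 ]
cap_grip side [318.4 281.9] 0.92 [0.4299 0.0689 0.046 ]
cap top [247.9 267. ] 0.61 [0.4407 0.0548 0.    ]
cap side [313.7 300.3] 0.67 [0.4407 0.0695 0.    ]
slide_grip top [388.8 231. ] 0.45 [ 0.5182 -0.2751  0.07  ]
slide_grip side [365.2 192. ] 0.52 [ 0.52   -0.2637  0.07  ]
green_mark top [374.9 233.7] 0.86 [ 0.5131 -0.2441  0.07  ]
green_mark top [312.2 150.5] 0.4 [ 0.7046 -0.1095  0.07  ]
green_mark side [362.4 197.3] 0.64 [ 0.5111 -0.2339  0.07  ]
oil_bottle top [312. 150.] 0.66 [ 0.7219 -0.1068  0.    ]
oil_bottle side [259.7 223.6] 0.58 [ 0.719  -0.0956  0.    ]
cap 0.37 46 [ 0.5138 -0.2768  0.05  ] [ 0.53   -0.2663  0.0789] [ 0.5217 -0.2701  0.0747]
slide_grip 0.5 43 [ 0.5138 -0.2768  0.0511] [ 0.5299 -0.2663  0.0789] [ 0.521  -0.2703  0.0754]
oil_bottle 0.77 305 [ 0.7041 -0.1248 -0.0028] [ 0.7355 -0.0822  0.1266] [ 0.7142 -0.1063  0.0678]
mister 0.66 3032 
[... 539 characters left out ...]
1 -0.7219
  -0.7195]
 [-0.722  -0.7237 -0.7276 -0.7165 -0.7196 -0.719  -0.7194 -0.7154 -0.715
  -0.7242]
 [-0.3366 -0.7209 -0.7126 -0.7181 -0.7202 -0.7141 -0.7157 -0.72   -0.7192
  -0.722 ]
 [-0.5951 -0.7163  0.1666  0.0649  0.0012 -0.0011 -0.0005 -0.7249 -0.7207
  -0.7216]
 [-0.4868 -0.7191  0.1646  0.0635  0.0001 -0.0007  0.107  -0.7231 -0.7246
  -0.7251]
 [-0.4828 -0.7262  0.164   0.0628  0.0004  0.0726  0.0432 -0.7122 -0.7167
  -0.7197]
 [-0.436  -0.7244  0.002  -0.0035 -0.0018  0.0103 -0.0018 -0.7154 -0.7184
  -0.7224]
 [-0.4313 -0.716   0.0006 -0.0001 -0.0011  0.1084 -0.0001 -0.7235 -0.7191
  -0.7154]
 [-0.5127 -0.7258 -0.0015  0.0002  0.0048  0.0388  0.0013 -0.7192 -0.7224
  -0.7235]]
```

View pics/top_a.png

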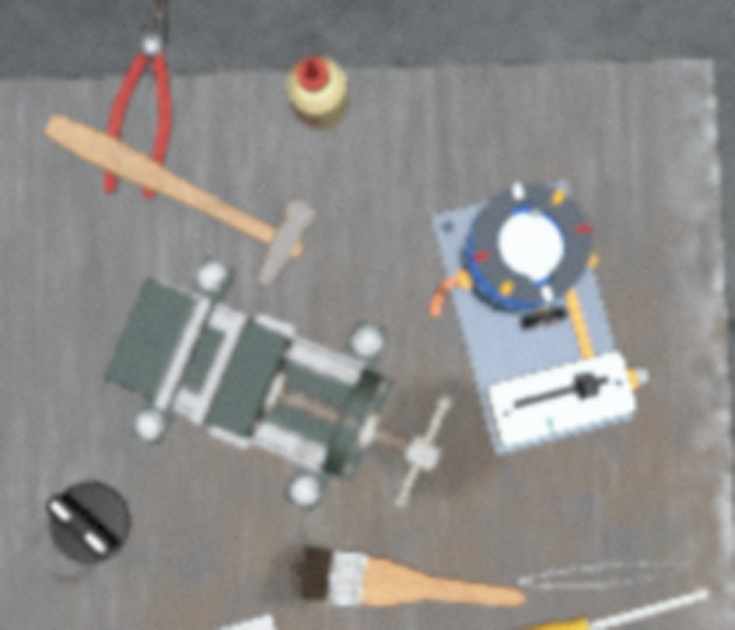

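Run:
```python
from h import *
np.set_printoptions(precision=4,suppress=True)
top=snapshot("top"); side=snapshot("side"); P=np.load("top.npy")
def f(c): return [220+c[0]/3.5-.36,120+c[1]/3.5-.36]
w=at_z(top,[f((62,510)),f((97,542))],.057); print("wing",w,w.mean(0),np.degrees(np.arctan2(*(w[0]-w[1])[[1,0]])))
a=at_z(top,[f((518,190)),f((547,293)),f((558,197)),f((507,289)),f((584,229)),f((481,257))],.106); print("neck",a,a.reshape(3,2,3).mean(1)); 
for i in (0,2,4): d=a[i]-a[i+1]; print(np.degrees(np.arctan2(d[1],d[0])))
# neck by range: points z .100-.112 near
m=(abs(P[...,2]-.106)<.006)&(abs(P[...,0]-.612)<.06)&(abs(P[...,1]+.231)<.06)
c,r=cv2.minEnclosingCircle(P[m][:,:2].astype(np.float32)); print("collar",c,r,m.sum())
m=(abs(P[...,2]-.046)<.006)&(abs(P[...,0]-.51)<.05)&(abs(P[...,1]+.25)<.08)
r=cv2.minAreaRect(P[m][:,:2].astype(np.float32)); print("block",r,m.sum())
m=(P[...,2]>.015)&(abs(P[...,0]-.435)<.04)&(abs(P[...,1]-.06)<.04)
print("cap",m.sum(),np.nanmedian(P[m],0),np.nanmin(P[m],0),np.nanmax(P[m],0))
m2=m&(P[...,2]>.015)&(P[...,2]<.035); print("disc",cv2.minEnclosingCircle(P[m2][:,:2].astype(np.float32)))
# obstacles map around cap
for x in np.arange(.30,.60,.02):
    row=[]
    for y in np.arange(.18,-.08,-.02):
        mm=(abs(P[...,0]-x)<.01)&(abs(P[...,1]-y)<.01)
        row.append("%3d"%(np.nanmax(P[mm][:,2])*1000) if mm.any() else "  .")
    print("%.2f"%x," ".join(row))
print("cab",[np.nanmax(P[(abs(P[...,1]-y)<.02)&(P[...,0]>.2)&(P[...,0]<.8)][:,2]) for y in np.arange(-.4,.45,.05)])
save(side,"side_a.png",(230,150,430,330),4)
```

```text
wing [[0.4491 0.0671 0.057 ]
 [0.4281 0.0445 0.057 ]] [0.4386 0.0558 0.057 ] 47.182892743409745
neck [[ 0.6416 -0.2287  0.106 ]
 [ 0.5776 -0.2441  0.106 ]
 [ 0.6366 -0.2531  0.106 ]
 [ 0.5807 -0.2197  0.106 ]
 [ 0.6163 -0.2683  0.106 ]
 [ 0.6008 -0.2045  0.106 ]] [[ 0.6096 -0.2364  0.106 ]
 [ 0.6086 -0.2364  0.106 ]
 [ 0.6085 -0.2364  0.106 ]]
13.488073724620868
-30.86096997655988
-76.2935759880494
collar (0.6099662780761719, -0.235318124294281) 0.037461623549461365 633
block ((0.5092290639877319, -0.23813751339912415), (0.04030437022447586, 0.13183094561100006), 13.62996768951416) 652
cap 447 [0.4399 0.054  0.0265] [0.4098 0.0289 0.018 ] [0.466  0.0836 0.0601]
disc ((0.43783748149871826, 0.05662529915571213), 0.028368782252073288)
0.30   3  28  30  30  11   9   5   3   3   4   4   2  39
0.32  30  30  30  31  30  14  11   6   5   6   2   2  80
0.34  30  30  31  31  28   9  10   8  10   9   7   5  99
0.36  27  31  30  30   3   5   3   2   5   7   9   8   8
0.38   3   3   3   3   3   3   3   5   3   3   3   3   7
0.40   3   3   3   3   4   3  22   2   3   3   3   3   3
0.42   3   3   3   2   2  27  59  59  28   2   3   3   3
0.44 167  98 105 104   2  57  59  58  20   3   4   4   5
0.46 167 165 106 105   3  60  59  27   3   3   3   3   3
0.48 166 165 106 106   3   3   3   2   2   2   3  40  37
0.50 167 164 107 106   4   3   3   3  18  14  82  81  81
0.52 167 164 105 107   3   2   2  30  80  81  82  83  81
0.54 166 166 104 105   3   3   2  80  82  81  82  82  81
0.56 167 165 105 107   3   3   3   4  81  83  82  81  83
0.58 167 166 105 106  91   1   3   3  81  82  82  80  80Traceback (most recent call last):
  File "<stdin>", line 23, in <module>
    res = np.fmax.reduce(a, axis=axis, out=out, **kwargs)
ValueError: zero-size array to reduction operation fmax which has no identity
```

```bash
cat >> h.py <<'E'
def plan(pos,yaw,show=True):
    """shift in current tool axes + rotvec deg to reach pos, tool straight down at yaw"""
    from scipy.spatial.transform import Rotation as R
    o,M,p=T(); G=R.from_euler("xyz",[180,0,yaw],degrees=True).as_matrix()
    d=M.T@(np.array(pos)-p); rv=R.from_matrix(M.T@G).as_rotvec(degrees=True)
    print("clock %.2f tcp"%o["clock"],np.round(p,4),"ori",np.round(o["orientation"],2),"F",np.round(o["force"],1),"open %.4f"%o["opening"])
    print("to",np.round(pos,4),yaw,"shift",np.round(d,4),"turn",np.round(rv,2)); return d,rv
E
python3 -c "
from h import *
plan([.40,.10,.28],13.6)
P=np.load('top.npy')
m=(P[...,2]>.085)&(P[...,2]<.12)&(P[...,1]>.09)&(P[...,1]<.14)&(P[...,0]<.55)&(P[...,0]>.3)
print(np.percentile(P[m],[0,2,5,50,100],axis=0))
"
```

```text
clock 1.25 tcp [0.259  0.6233 0.2266] ori [-180.      0.    -22.56] F [ 0.8  0.1 -0.2] open 0.0877
to [0.4  0.1  0.28] 13.6 shift [ 0.331   0.4292 -0.0534] turn [ -0.    -0.   -36.16]
[[0.44044708 0.12407476 0.08516173]
 [0.44216266 0.12537929 0.08642024]
 [0.44544493 0.12581034 0.08784433]
 [0.49063555 0.12814829 0.10235134]
 [0.54982047 0.13645456 0.10730541]]
```

Request:
{"name": "jog_arm", "arguments": {"targets": "0.03 0.04 -0.03 0 0 -4 0; 0.07 0.09 -0.05 0 0 -9 0; 0.11 0.14 -0.053 0 0 -13 0; 0.15 0.19 -0.053 0 0 -18 0; 0.19 0.24 -0.053 0 0 -22 0; 0.23 0.29 -0.053 0 0 -27 0; 0.26 0.34 -0.053 0 0 -31 0; 0.30 0.39 -0.053 0 0 -36.2 0"}}

```text
clock: 2.25
tool_pos: [0.3842, 0.1537, 0.2801]
orientation: [-179.9, -0.1, 13.8]
force: [2.4, 1.0, -0.6]
opening: 0.0439
```

Run:
```python
from h import *
s=snapshot("wrist"); save(s,"w1.png")
plan([.51,-.26,.25],13.6)
print(T()[0]["joint_pos"])
```

```text
clock 2.30 tcp [0.3845 0.1483 0.2801] ori [ 1.7996e+02 -2.0000e-02  1.4100e+01] F [ 0.2 -6.3 -0.6] open 0.0440
to [ 0.51 -0.26  0.25] 13.6 shift [0.0222 0.4266 0.0304] turn [ 0.04 -0.02  0.5 ]
[ 4.88750299e+01 -7.46699777e+00 -2.46960298e+01  4.55075418e-02
 -7.27757395e+01  5.52162969e+01]
```

View pics/w1.png

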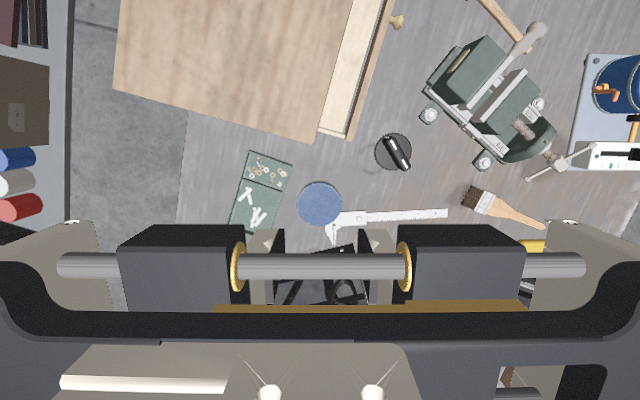

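Request:
{"name": "jog_arm", "arguments": {"targets": "-0.005 0.06 0.01 0 0 0 0; -0.01 0.12 0.02 0 0 0 0; -0.015 0.18 0.02 0 0 0 0; -0.02 0.24 0.02 0 0 0 0; -0.025 0.30 0.02 0 0 0 0; -0.03 0.36 0.02 0 0 0 0; -0.03 0.415 0.02 0 0 0 0; -0.03 0.415 0.02 0 0 0 0"}}

```text
clock: 3.3
tool_pos: [0.4566, -0.2646, 0.2594]
orientation: [180.0, 0.1, 13.8]
force: [0.2, 1.5, -1.1]
opening: 0.0441
```

Run:
```python
from h import *
s=snapshot("wrist"); save(s,"w2.png",(160,0,640,300),1.6)
np.set_printoptions(precision=4,suppress=True)
plan([.51,-.26,.25],13.6)
for n,z in {"neck":.106,"slide_grip":.07,"green_mark":.07}.items():
    for q in models.spot_point(n,s)[:2]: print(n,np.round(q["uv"],1),round(q["conf"],2),at_z(s,q["uv"],z)[0])
np.save("w2.npy",cloud(s))
```

```text
clock 3.35 tcp [ 0.4563 -0.2631  0.2596] ori [180.     0.06  13.89] F [-0.3  0.2 -0.4] open 0.0439
to [ 0.51 -0.26  0.25] 13.6 shift [0.0529 0.0099 0.0095] turn [0.   0.06 0.29]
neck [329.5  33.2] 0.69 [ 0.6109 -0.2363  0.106 ]
neck [104.1 130.8] 0.2 [ 0.4613 -0.0202  0.106 ]
slide_grip [334.1 133.9] 0.62 [ 0.5158 -0.2673  0.07  ]
green_mark [311.8 129.9] 0.69 [ 0.514  -0.2401  0.07  ]
```

View pics/w2.png

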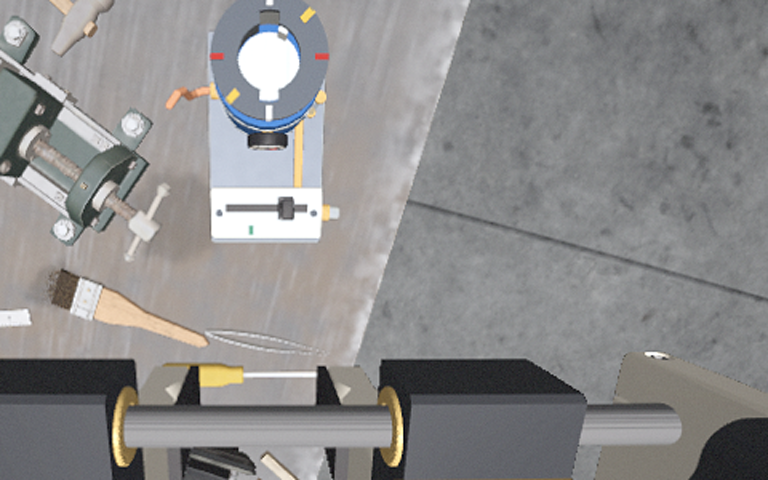

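The wrist view shows (enlarged) the slide grip at (286,206), green mark (251,230), neck slot lower (269,108), upper (269,5), yellow marks at (307,15)/(233,97).

Run:
```python
from h import *
np.set_printoptions(precision=4,suppress=True)
s=snapshot("wrist"); im=s["img"]; hsv=cv2.cvtColor(im,cv2.COLOR_RGB2HSV)
P=cloud(s)
f=lambda c:[160+c[0]/1.6-.2,c[1]/1.6-.2]
save(s,"w2z.png",(280,0,370,160),5)
c=lambda m:np.argwhere(m)[:,::-1].mean(0)
box=np.zeros((400,640),bool); box[135:152,305:330]=1
g=box&(hsv[...,0]>40)&(hsv[...,0]<90)&(hsv[...,1]>80); print("green",g.sum(),c(g),at_z(s,c(g),.046))
print("blockL/R",at_z(s,[f((211,215)),f((321,215)),f((211,190)),f((323,188))],.046))
m=(P[...,2]>.070)&(P[...,2]<.084)&(abs(P[...,0]-.516)<.03)&(abs(P[...,1]+.265)<.05); print("slidetop",m.sum(),c(m),at_z(s,c(m),.076),P[m].mean(0))
box[:]=0; box[0:75,285:370]=1
for nm,h0,h1 in(("yellow",18,28),("red",-1,6)):
    k=box&(hsv[...,0]>=h0)&(hsv[...,0]<=h1)&(hsv[...,1]>150)&(abs(P[...,2]-.106)<.01)
    n,l,st,ce=cv2.connectedComponentsWithStats(k.astype(np.uint8))
    for i in range(1,n):
        if st[i,4]>8: print(nm,st[i,4],ce[i],at_z(s,ce[i],.106))
```

```text
green 8 [319.625 144.375] [[ 0.4978 -0.2496  0.046 ]]
blockL/R [[ 0.5017 -0.2114  0.046 ]
 [ 0.5234 -0.2976  0.046 ]
 [ 0.5207 -0.2071  0.046 ]
 [ 0.544  -0.2933  0.046 ]]
slidetop 125 [342.032 131.552] [[ 0.5211 -0.2712  0.076 ]] [ 0.5211 -0.2713  0.075 ]
red 21 [300.  36.] [[ 0.6016 -0.2035  0.106 ]]
red 22 [364.8636  36.9091] [[ 0.6167 -0.2667  0.106 ]]
```

View pics/w2z.png

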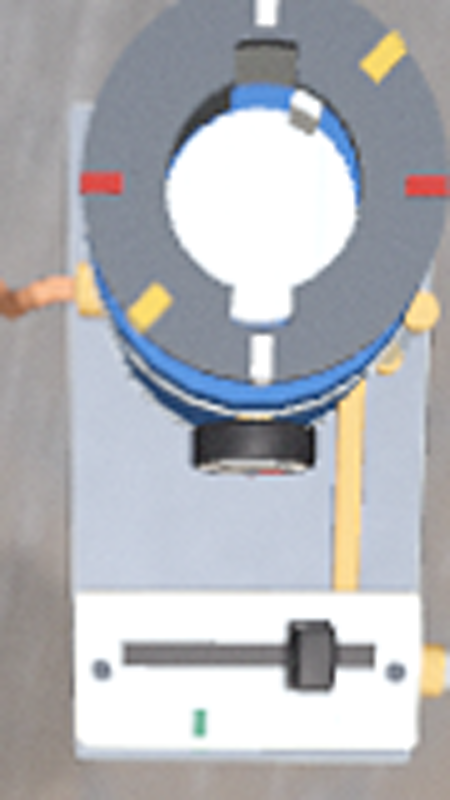

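```bash
python3 -c "
from h import *
plan([.5195,-.2716,.053],13.5)"
```

```text
clock 3.55 tcp [ 0.4566 -0.2606  0.2607] ori [ 1.7995e+02 -5.0000e-02  1.4180e+01] F [-0.4 -0.3 -0.5] open 0.0438
to [ 0.5195 -0.2716  0.053 ] 13.5 shift [0.0581 0.026  0.2077] turn [ 0.04 -0.05  0.68]
```

Request:
{"name": "jog_arm", "arguments": {"targets": "0.04 0.018 0.03 0 0 0.7 0; 0.058 0.026 0.075 0 0 0.7 0; 0.058 0.026 0.12 0 0 0.7 0; 0.058 0.026 0.15 0 0 0.7 0; 0.058 0.026 0.175 0 0 0.7 0; 0.058 0.026 0.19 0 0 0.7 0; 0.058 0.026 0.19 0 0 0.7 0; 0.058 0.026 0.19 0 0 0.7 0"}}

```text
clock: 4.55
tool_pos: [0.5202, -0.2715, 0.072]
orientation: [179.9, -0.1, 13.5]
force: [-0.5, -0.2, -0.4]
opening: 0.0437
```

```bash
python3 -c "
from h import *
plan([.5195,-.2716,.053],13.5)
s=snapshot('wrist');save(s,'w3.png')"
```

```text
clock 4.55 tcp [ 0.5202 -0.2715  0.072 ] ori [ 1.799e+02 -1.400e-01  1.352e+01] F [-0.5 -0.2 -0.4] open 0.0437
to [ 0.5195 -0.2716  0.053 ] 13.5 shift [-0.0008 -0.0001  0.019 ] turn [ 0.1  -0.14  0.02]
```

View pics/w3.png

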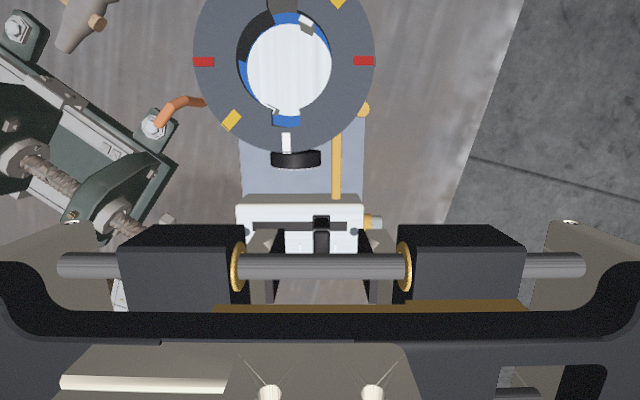

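The grip at (320,235) lies centred between the fingers. I'll go down and close.

Request:
{"name": "jog_arm", "arguments": {"targets": "0 0 0.01 0 0 0 0; 0 0 0.019 0 0 0 0; 0 0 0.019 0 0 0 -0.3; 0 0 0.019 0 0 0 -0.6; 0 0 0.019 0 0 0 -1; 0 0 0.019 0 0 0 -1; 0 0 0.019 0 0 0 -1; 0 0 0.019 0 0 0 -1"}}

```text
clock: 5.6
tool_pos: [0.5204, -0.2717, 0.0532]
orientation: [179.9, -0.2, 13.5]
force: [0.2, -0.5, 1.0]
opening: 0.0095
```

Request:
{"name": "jog_arm", "arguments": {"targets": "0 -0.005 0 0 0 0 -1; 0 -0.011 0 0 0 0 -1; 0 -0.017 0 0 0 0 -1; 0 -0.022 0 0 0 0 -1; 0 -0.026 0 0 0 0 -1; 0 -0.0268 0 0 0 0 -1; 0 -0.0268 0 0 0 0 -1; 0 -0.0268 0 0 0 0 -1"}}

```text
clock: 6.6
tool_pos: [0.514, -0.2455, 0.0532]
orientation: [179.9, -0.2, 13.5]
force: [-1.4, 1.3, 3.2]
opening: 0.0098
```

```bash
python3 -c "
from h import *
o,M,p=T(); print(p,o['force'])
ex=np.array([.9724,.2334]);ey=np.array([-.2334,.9724]);d=p[:2]-[.6092,-.2355];print(d@ex,d@ey)
s=snapshot('wrist');save(s,'w4.png',(220,120,420,320),3)"
```

```text
[ 0.51403957 -0.24545085  0.05320132] [-1.42414987  1.30252173  3.22299112]
-0.09485652975231154 0.012534242151626017
```

View pics/w4.png

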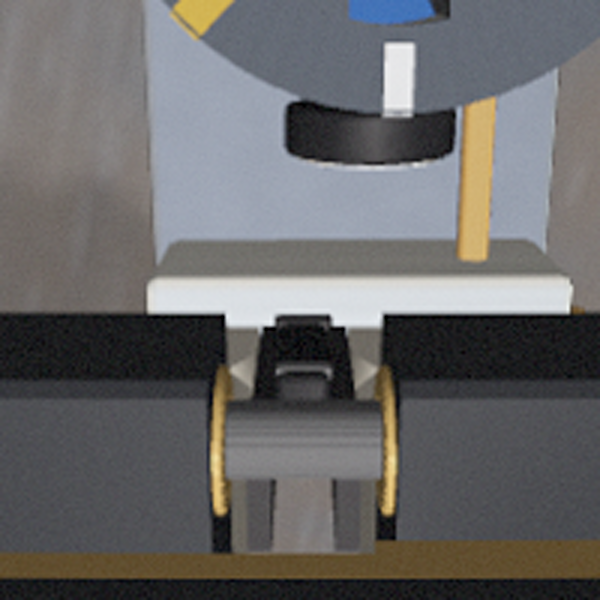

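Request:
{"name": "jog_arm", "arguments": {"targets": "0 0 0 0 0 0 -0.4; 0 0 0 0 0 0 -0.1; 0 0 0 0 0 0 0; 0 0 -0.04 0 0 0 0; 0 0 -0.10 0 0 0 0; 0 0 -0.16 0 0 0 0; -0.04 0 -0.20 0 0 0 0; -0.06 0 -0.20 0 0 0 0"}}

```text
clock: 7.65
tool_pos: [0.4554, -0.2601, 0.2567]
orientation: [179.7, -0.5, 13.5]
force: [0.7, 0.4, 0.6]
opening: 0.0437
```

Run:
```python
from h import *
np.set_printoptions(precision=4,suppress=True)
s=snapshot("wrist"); P=cloud(s); hsv=cv2.cvtColor(s["img"],cv2.COLOR_RGB2HSV)
save(s,"w5.png",(230,0,430,200),3.5)
plan([.43,.05,.25],47)
c=lambda m:np.argwhere(m)[:,::-1].mean(0)
g=(abs(P[...,0]-.498)<.02)&(abs(P[...,1]+.25)<.03)&(hsv[...,0]>40)&(hsv[...,0]<90)&(hsv[...,1]>70)
m=(P[...,2]>.070)&(P[...,2]<.084)&(abs(P[...,0]-.514)<.03)&(abs(P[...,1]+.25)<.05)
G=at_z(s,c(g),.046)[0]; S=at_z(s,c(m),.076)[0]; print(g.sum(),m.sum(),G,S,"dy",(S-G)[:2]@np.array([-.2334,.9724]))
```

```text
clock 7.70 tcp [ 0.4526 -0.2598  0.2546] ori [179.87  -0.34  13.46] F [-3.4  0.4 -2.1] open 0.0439
to [0.43 0.05 0.25] 47 shift [ 0.0501 -0.3065  0.0042] turn [  0.23  -0.29 -33.54]
10 125 [ 0.4983 -0.2497  0.046 ] [ 0.5143 -0.2453  0.076 ] dy 0.0005624038424232389
```

View pics/w5.png

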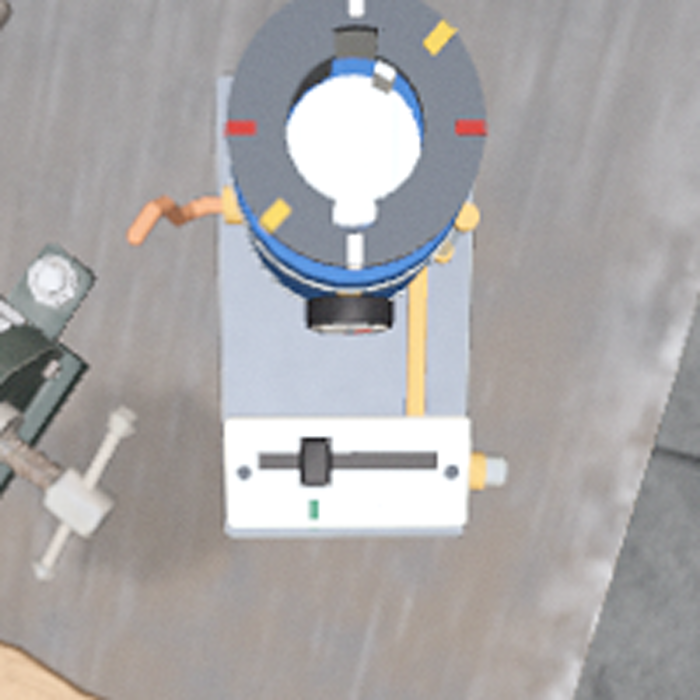

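Request:
{"name": "jog_arm", "arguments": {"targets": "0 -0.04 0 0 0 -4 0; 0.005 -0.09 0 0 0 -9 0; 0.01 -0.14 0 0 0 -14 0; 0.02 -0.19 0 0 0 -19 0; 0.03 -0.24 0 0 0 -25 0; 0.04 -0.29 0 0 0 -31 0; 0.05 -0.306 0.004 0 0 -33.5 0; 0.05 -0.306 0.004 0 0 -33.5 0"}}

```text
clock: 8.7
tool_pos: [0.4299, 0.0502, 0.249]
orientation: [179.7, -0.1, 47.1]
force: [0.3, -0.5, -0.3]
opening: 0.0437
```

Run:
```python
from h import *
np.set_printoptions(precision=4,suppress=True)
s=snapshot("wrist"); P=cloud(s); 
save(s,"w6.png",(220,80,420,280),3.5)
for n,z in {"cap_grip":.046,"cap":0}.items():
    for q in models.spot_point(n,s)[:2]: print(n,np.round(q["uv"],1),round(q["conf"],2),at_z(s,q["uv"],z)[0])
m=(P[...,2]>.048)&(P[...,2]<.064)&(abs(P[...,0]-.438)<.04)&(abs(P[...,1]-.056)<.04)
r=cv2.minAreaRect(at_z(s,np.argwhere(m)[:,::-1],.057)[:,:2].astype(np.float32)); print(m.sum(),r)
m=(P[...,2]>.015)&(P[...,2]<.035)&(abs(P[...,0]-.438)<.04)&(abs(P[...,1]-.056)<.04)
print(cv2.minEnclosingCircle(at_z(s,np.argwhere(m)[:,::-1],.025)[:,:2].astype(np.float32)))
plan([.438,.056,.03],47)
```

```text
cap_grip [320.3 167.7] 0.6 [0.4399 0.0599 0.046 ]
cap [321.4 162. ] 0.75 [0.4419 0.0595 0.    ]
426 ((0.43896356225013733, 0.059455759823322296), (0.04933395981788635, 0.012750965543091297), 47.02368927001953)
((0.4386604428291321, 0.05905904248356819), 0.02772337757050991)
clock 8.85 tcp [0.4299 0.0486 0.2497] ori [179.72  -0.13  46.87] F [ 1.2 -0.4  0.1] open 0.0437
to [0.438 0.056 0.03 ] 47 shift [ 0.0104 -0.0002  0.2197] turn [ 0.28 -0.13 -0.13]
```

View pics/w6.png

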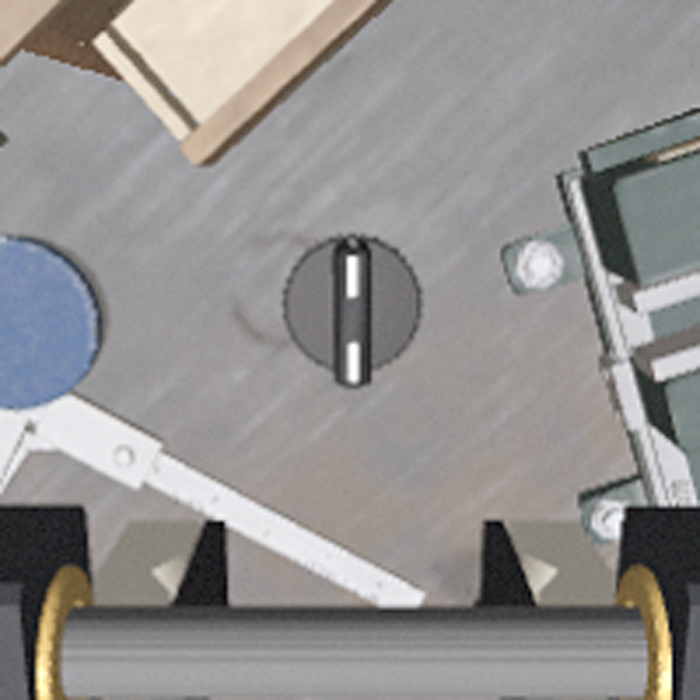

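Request:
{"name": "jog_arm", "arguments": {"targets": "0.011 -0.001 0.03 0.3 -0.1 0 0; 0.011 -0.001 0.08 0.3 -0.1 0 0; 0.011 -0.001 0.13 0.3 -0.1 0 0; 0.011 -0.001 0.17 0.3 -0.1 0 0; 0.011 -0.001 0.19 0.3 -0.1 0 0; 0.011 -0.001 0.20 0.3 -0.1 0 0; 0.011 -0.001 0.20 0.3 -0.1 0 0; 0.011 -0.001 0.20 0.3 -0.1 0 0"}}

```text
clock: 9.85
tool_pos: [0.4385, 0.0571, 0.0506]
orientation: [180.0, -0.1, 46.8]
force: [0.3, -0.1, 0.5]
opening: 0.0439
```

Run:
```python
from h import *
s=snapshot("wrist"); save(s,"w7.png",(160,80,480,320),2.4)
plan([.4388,.058,.029],47)
```

```text
clock 9.90 tcp [0.4384 0.0572 0.0506] ori [ 1.7999e+02 -1.4000e-01  4.6850e+01] F [ 0.3 -0.3  0.2] open 0.0439
to [0.4388 0.058  0.029 ] 47 shift [ 0.0008 -0.0003  0.0216] turn [ 0.01 -0.14 -0.15]
```

View pics/w7.png

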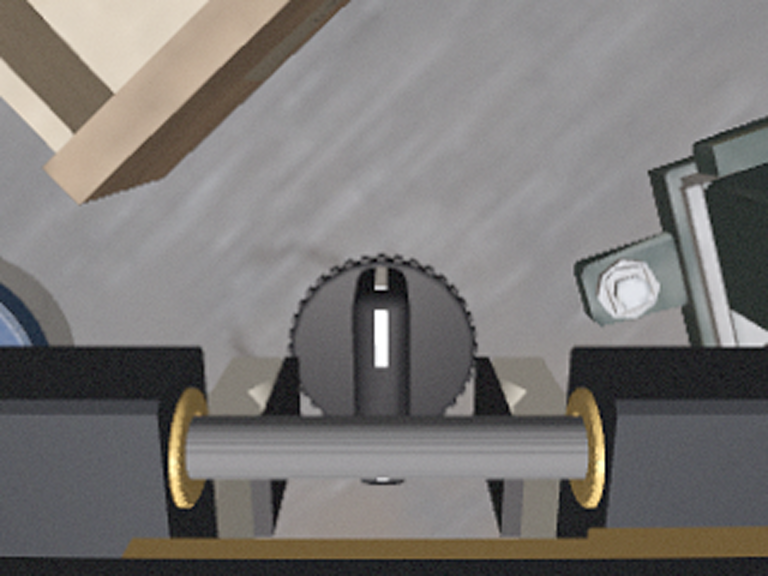

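The wing (enlarged, x≈381) is centred and aligned between the fingers, and the drawer corner at (80,200) is clear of the body. I'll descend and grip.

Request:
{"name": "jog_arm", "arguments": {"targets": "0.001 0 0.010 0 0 0 0; 0.001 0 0.018 0 0 0 0; 0.001 0 0.0215 0 0 0 0; 0.001 0 0.0215 0 0 0 -0.3; 0.001 0 0.0215 0 0 0 -0.6; 0.001 0 0.0215 0 0 0 -1; 0.001 0 0.0215 0 0 0 -1; 0.001 0 0.0215 0 0 0 -1"}}

```text
clock: 10.9
tool_pos: [0.4392, 0.058, 0.0292]
orientation: [180.0, -0.1, 46.8]
force: [-1.0, 0.3, 0.8]
opening: 0.0138
```

Run:
```python
from h import *
plan([.55,-.236,.20],13.5)
```

```text
clock 10.90 tcp [0.4392 0.058  0.0292] ori [ 1.7999e+02 -1.4000e-01  4.6850e+01] F [-1.   0.3  0.8] open 0.0138
to [ 0.55  -0.236  0.2  ] 13.5 shift [-0.1382  0.282  -0.1711] turn [-3.000e-02 -1.400e-01  3.335e+01]
```

Request:
{"name": "jog_arm", "arguments": {"targets": "0 0 -0.05 0 0 0 -1; -0.005 0.01 -0.11 0 0 4 -1; -0.025 0.05 -0.16 0 0 9 -1; -0.05 0.10 -0.17 0 0 14 -1; -0.075 0.15 -0.17 0 0 19 -1; -0.10 0.20 -0.17 0 0 24 -1; -0.12 0.245 -0.17 0 0 29 -1; -0.138 0.282 -0.171 0 0 33.3 -1"}}

```text
clock: 11.9
tool_pos: [0.5502, -0.2378, 0.1993]
orientation: [-179.9, -0.1, 13.3]
force: [0.2, -0.1, -1.6]
opening: 0.0141
```

Run:
```python
from h import *
s=snapshot("wrist"); save(s,"w8.png")
plan([.6092,-.2355,.16],13.5)
```

```text
clock 11.95 tcp [ 0.5517 -0.2411  0.1991] ori [-1.80e+02 -5.00e-02  1.31e+01] F [ 4.3 -3.6  1.6] open 0.0135
to [ 0.6092 -0.2355  0.16  ] 13.5 shift [0.0572 0.0076 0.0391] turn [-0.   -0.05 -0.4 ]
```

View pics/w8.png

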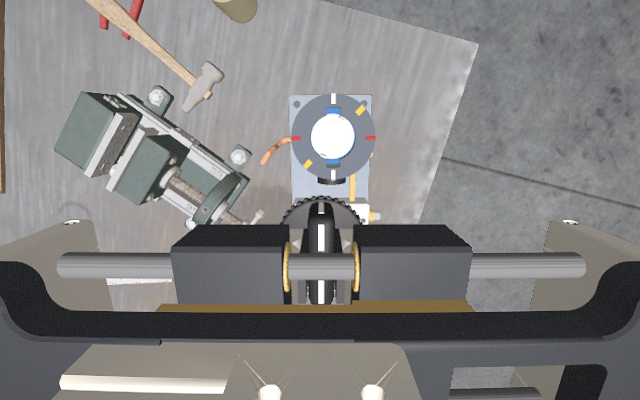

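```bash
cat > meas.py <<'E'
from h import *
from scipy.optimize import least_squares
np.set_printoptions(precision=4,suppress=True)
def circ(xy,r=None):
    f=(lambda p:np.hypot(*(xy-p[:2]).T)-(r or p[2])); x0=[*xy.mean(0),.03]
    q=least_squares(f,x0[:2] if r else x0,loss="soft_l1",f_scale=.001); return q.x
def neck(s):
    hsv=cv2.cvtColor(s["img"],cv2.COLOR_RGB2HSV); P=cloud(s); k=(hsv[...,1]>110)&(hsv[...,2]>90)
    out={}
    reg=(abs(P[...,2]-.106)<.012)&(np.hypot(P[...,0]-.609,P[...,1]+.2355)<.045)
    for nm,h0,h1 in(("red",0,7),("red",172,180),("yellow",17,30)):
        n,l,st,ce=cv2.connectedComponentsWithStats((reg&k&(hsv[...,0]>=h0)&(hsv[...,0]<=h1)).astype(np.uint8))
        for i in range(1,n):
            if st[i,4]>=5:
                X=at_z(s,ce[i],.106)[0]; out.setdefault(nm,[]).append(X[:2]); print(nm,st[i,4],ce[i].round(1),X[:2])
    for nm,v in out.items():
        if len(v)==2: d=v[0]-v[1]; print(nm,"mid",(v[0]+v[1])/2,"len",np.hypot(*d),"ang",np.degrees(np.arctan2(d[1],d[0])))
    return out
E
python3 - <<'E'
from meas import *
s=snapshot("wrist"); s=snapshot("wrist"); o,M,p=T(); print(o["clock"],p,o["orientation"])
neck(s); P=cloud(s)
# collar outer ring fit
reg=(abs(P[...,2]-.106)<.006)&(np.hypot(P[...,0]-.609,P[...,1]+.2355)<.05)
cs,_=cv2.findContours(reg.astype(np.uint8),cv2.RETR_CCOMP,cv2.CHAIN_APPROX_NONE)
for c in cs:
    if len(c)>60: X=at_z(s,c.reshape(-1,2),.106)[:,:2]; print("ring",len(c),circ(X))
# cap disc
zt=p[2]-.004; reg=(abs(P[...,2]-zt)<.006)&(np.hypot(P[...,0]-p[0],P[...,1]-p[1])<.035); print("disc px",reg.sum())
X=at_z(s,np.argwhere(reg)[:,::-1],zt)[:,:2]; rel=(X-p[:2])@M[:2,:2]; print("rel x",np.percentile(rel[:,0],[0,50,99,100]),"y",np.percentile(rel[:,1],[0,50,100]))
import scipy.spatial as sp
h=rel[sp.ConvexHull(rel).vertices]; h=h[h[:,0]>.010]; print(len(h),circ(h,.027),circ(h))
save(s,"w9.png",(250,170,390,310),4)
E
```

```text
12.05 [ 0.5499 -0.2375  0.1987] [-179.8906   -0.026    13.37  ]
red 27 [294. 138.] [ 0.6015 -0.2035]
red 24 [368.5 137. ] [ 0.6173 -0.2666]
red 14 [368.5 138.1] [ 0.6163 -0.2669]
yellow 49 [358.3 109.7] [ 0.6372 -0.252 ]
yellow 44 [305. 164.] [ 0.5814 -0.2178]
yellow mid [ 0.6093 -0.2349] len 0.06542472100373409 ang -31.47035397295445
ring 242 [ 0.6094 -0.2347  0.0365]
ring 158 [ 0.6094 -0.2345  0.0201]
disc px 1358
rel x [0.0073 0.0183 0.029  0.0296] y [-0.0234  0.0023  0.0267]
18 [0.0027 0.0018] [0.003  0.0018 0.0267]
```

View pics/w9.png

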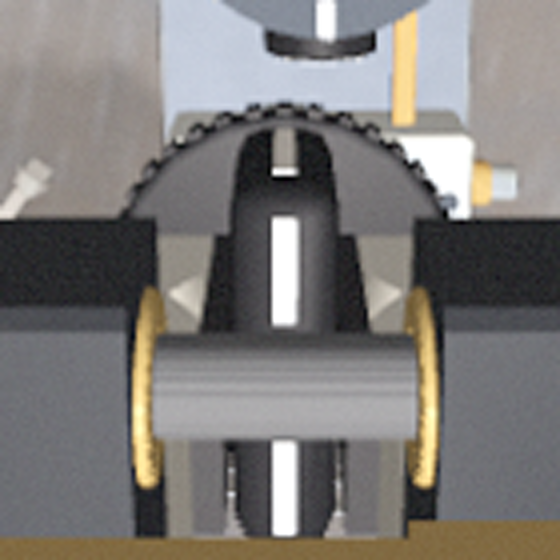

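Run:
```python
from meas import *
plan([.6078,-.2348,.155],13.5)
s=snapshot("wrist"); o,M,p=T(); print("tcp px",proj(s,p), "pad",proj(s,p+M@[0.026,0,-.0]))
C=-s["R"].T@s["t"]; print("cam in tool",M.T@(C-p)); print(s["R"]@M)
```

```text
clock 12.05 tcp [ 0.5499 -0.2375  0.1987] ori [-179.89   -0.03   13.37] F [-0.1  0.2 -1.3] open 0.0136
to [ 0.6078 -0.2348  0.155 ] 13.5 shift [0.0569 0.0108 0.0437] turn [-0.11 -0.03 -0.13]
tcp px [[318.1893 243.4663]] pad [[317.9931 202.3076]]
cam in tool [ 0.0713  0.0016 -0.1573]
[[-0.0019  1.     -0.0011]
 [-0.9642 -0.0021 -0.2651]
 [-0.2651  0.0006  0.9642]]
```

Request:
{"name": "jog_arm", "arguments": {"targets": "0.02 0.004 0.01 -0.1 0 -0.1 -1; 0.04 0.008 0.025 -0.1 0 -0.1 -1; 0.055 0.0105 0.038 -0.1 0 -0.1 -1; 0.057 0.0107 0.0437 -0.1 0 -0.1 -1; 0.057 0.0107 0.0437 -0.1 0 -0.1 -1; 0.057 0.0107 0.0437 -0.1 0 -0.1 -1; 0.057 0.0107 0.0437 -0.1 0 -0.1 -1; 0.057 0.0107 0.0437 -0.1 0 -0.1 -1"}}

```text
clock: 13.1
tool_pos: [0.6075, -0.2336, 0.1558]
orientation: [-180.0, -0.1, 13.6]
force: [-0.8, 0.4, -1.0]
opening: 0.0141
```

Run:
```python
from meas import *
plan([.6078,-.2348,.155],13.5)
s=snapshot("wrist"); np.savez("w10.npz",**{k:s[k] for k in("img","range_z","intrinsics","k1","R","t")})
save(s,"w10.png",(220,80,420,230),4)
neck(s)
s=snapshot("side"); save(s,"s10.png",(280,120,400,240),5)
```

```text
clock 13.10 tcp [ 0.6075 -0.2336  0.1558] ori [-179.99   -0.08   13.55] F [-0.8  0.4 -1. ] open 0.0141
to [ 0.6078 -0.2348  0.155 ] 13.5 shift [-0.      0.0012  0.0008] turn [-0.01 -0.08  0.05]
red 24 [279.6 214.8] [ 0.6016 -0.2026]
red 35 [364.1 214.7] [ 0.617  -0.2664]
red 7 [280. 213.] [ 0.6031 -0.2026]
yellow 63 [352.9 185.6] [ 0.6374 -0.2519]
```

View pics/w10.png

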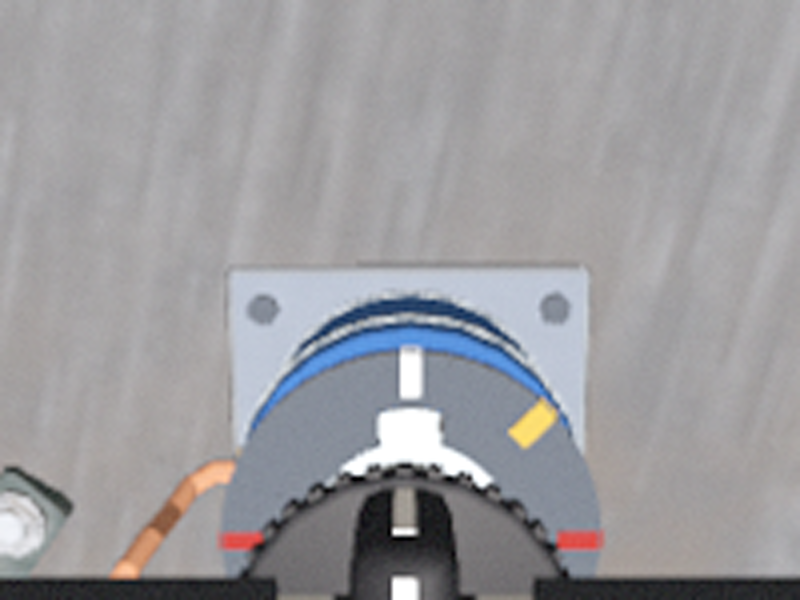

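View pics/s10.png

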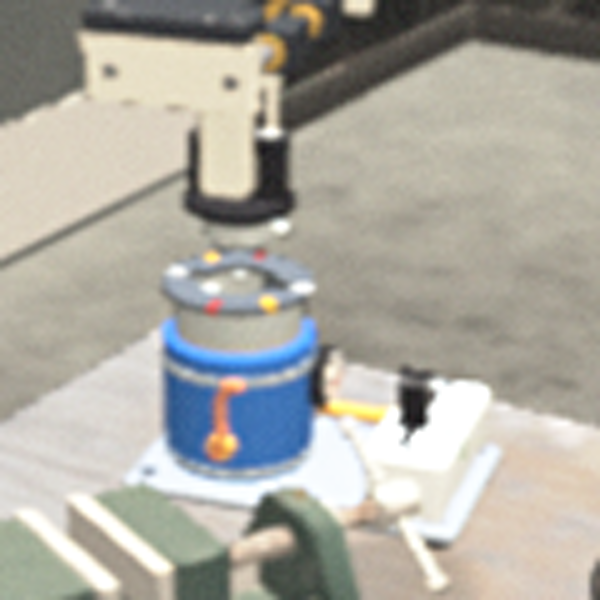

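Run:
```python
from meas import *
s=dict(np.load("w10.npz")); R=np.array([[np.cos(np.radians(13.5)),np.sin(np.radians(13.5))],[np.sin(np.radians(13.5)),-np.cos(np.radians(13.5))]])
f=lambda c:[220+c[0]/4-.37,80+c[1]/4-.37]
tz=.1558
a=at_z(s,[f((404,463))],tz-.011)[0]; r=at_z(s,[f((241,540)),f((581,540))],.106); mk=at_z(s,[f((411,345)),f((411,398)),f((410,408))],.106)
# disc rim several points
rim=at_z(s,[f((404,463)),f((300,505)),f((509,507)),f((250,555)),f((560,560)),f((345,477)),f((465,478))],tz-.011)[:,:2]
c=circ(rim,.027); print("cap centre",c,circ(rim)[2])
n=r.mean(0)[:2]; print("neck",n,"white mark xy",mk[:,:2])
print("neck-cap in tool axes",R@(n-c), "mark-neck in tool",[(R@(m-n)).round(4) for m in mk[:,:2]], "cap-tcp",R@(c-[.6075,-.2336]))
```

```text
cap centre [ 0.6071 -0.234 ] 0.027492421915466945
neck [ 0.6095 -0.2349] white mark xy [[ 0.6465 -0.226 ]
 [ 0.6368 -0.2283]
 [ 0.6349 -0.2286]]
neck-cap in tool axes [0.0021 0.0014] mark-neck in tool [array([ 0.038 , -0.0001]), array([ 0.0281, -0.0001]), array([ 0.0261, -0.0002])] cap-tcp [-0.0005  0.0003]
```

Request:
{"name": "jog_arm", "arguments": {"targets": "0.001 0.0007 0 0 0 0 -1; 0.002 0.0014 0 0 0 0 -1; 0.002 0.0014 0.004 0 0 0 -1; 0.002 0.0014 0.008 0 0 0 -1; 0.002 0.0014 0.012 0 0 0 -1; 0.002 0.0014 0.014 0 0 0 -1; 0.002 0.0014 0.014 0 0 0 -1; 0.002 0.0014 0.014 0 0 0 -1"}}

```text
clock: 14.2
tool_pos: [0.6099, -0.2345, 0.1417]
orientation: [-180.0, -0.1, 13.6]
force: [-0.4, -0.1, -1.2]
opening: 0.014
```

Run:
```python
from meas import *
plan([.6098,-.2345,.1172],13.5)
s=snapshot("wrist"); np.savez("w11.npz",**{k:s[k] for k in("img","range_z","intrinsics","k1","R","t")})
save(s,"w11.png",(250,150,400,240),5)
```

```text
clock 14.20 tcp [ 0.6099 -0.2345  0.1417] ori [-179.99   -0.08   13.55] F [-0.4 -0.1 -1.2] open 0.0140
to [ 0.6098 -0.2345  0.1172] 13.5 shift [-0.0001 -0.      0.0245] turn [-0.01 -0.08  0.05]
```

View pics/w11.png

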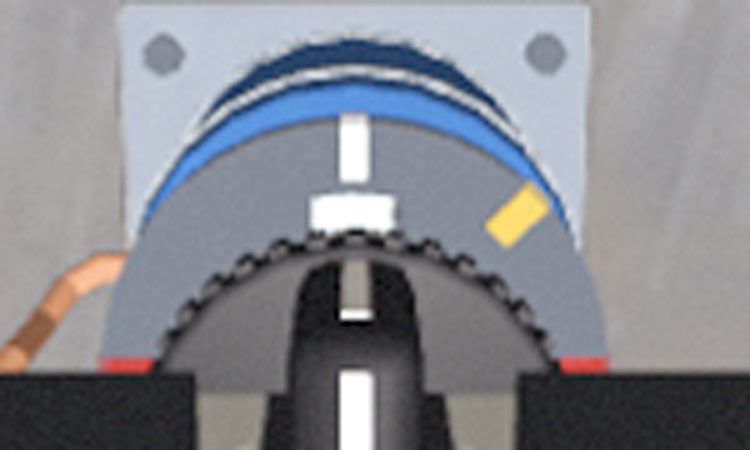

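Run:
```python
from meas import *
s=dict(np.load("w11.npz")); t=np.radians(13.5); R=np.array([[np.cos(t),np.sin(t)],[np.sin(t),-np.cos(t)]])
f=lambda c:[250+c[0]/5-.4,150+c[1]/5-.4]
tz=.1417
rim=at_z(s,[f(q) for q in((356,228),(280,250),(435,248),(180,320),(537,325),(220,282),(500,288))],tz-.011)[:,:2]
c=circ(rim,.027); mk=at_z(s,[f((354,113)),f((354,183)),f((354,192))],.106)[:,:2]
print(c,circ(rim)[2],[R@(m-c) for m in mk])
r=at_z(s,[f((100,365)),f((608,365))],.106)[:,:2];print(R@(r.mean(0)-c),np.hypot(*(r[0]-r[1])))
```

```text
[ 0.6097 -0.2352] 0.027279556060857392 [array([ 0.0377, -0.0004]), array([ 0.0278, -0.0004]), array([ 0.0265, -0.0004])]
[ 0.0006 -0.0004] 0.07420881557444414
```

Request:
{"name": "jog_arm", "arguments": {"targets": "0.0003 -0.0003 0.005 0 0 0 -1; 0.0003 -0.0003 0.010 0 0 0 -1; 0.0003 -0.0003 0.014 0 0 0 -1; 0.0003 -0.0003 0.017 0 0 0 -1; 0.0003 -0.0003 0.020 0 0 0 -1; 0.0003 -0.0003 0.022 0 0 0 -1; 0.0003 -0.0003 0.023 0 0 0 -1; 0.0003 -0.0003 0.023 0 0 0 -1"}}

```text
clock: 15.25
tool_pos: [0.6102, -0.2341, 0.1188]
orientation: [-180.0, -0.1, 13.6]
force: [-0.1, 0.4, -0.5]
opening: 0.0137
```

Run:
```python
from meas import *
plan([.6098,-.2345,.1172],13.5); print(T()[0]["moment"])
s=snapshot("wrist"); save(s,"w12.png",(250,150,400,240),5)
s=snapshot("side"); save(s,"s12.png",(280,120,400,240),5)
```

```text
clock 15.25 tcp [ 0.6102 -0.2341  0.1188] ori [-179.99   -0.08   13.55] F [-0.1  0.4 -0.5] open 0.0137
to [ 0.6098 -0.2345  0.1172] 13.5 shift [-0.0004  0.0003  0.0016] turn [-0.01 -0.08  0.05]
[-0.0674  0.0413  0.0229]
```

View pics/w12.png

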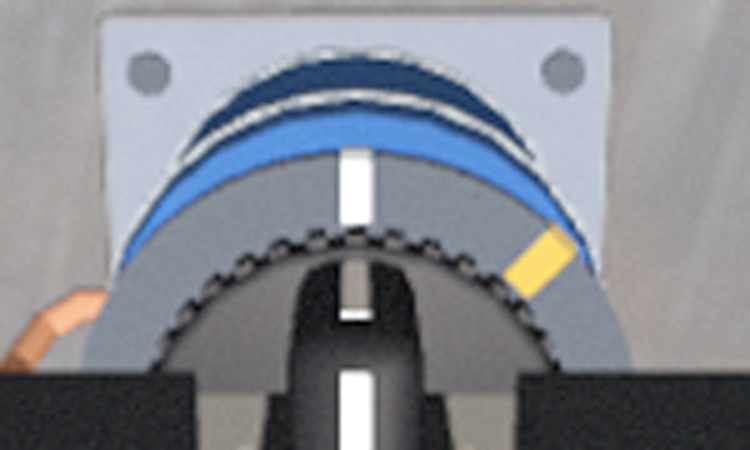

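View pics/s12.png

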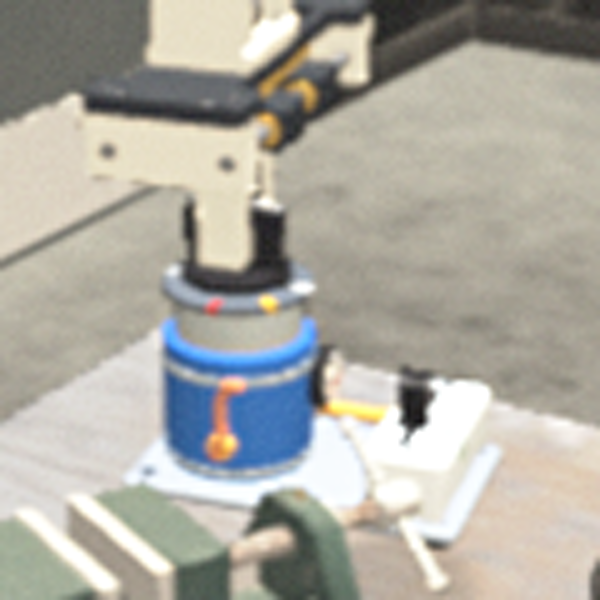

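The cap's line (356) and the white mark (356) coincide; the cap has gone in without any contact force. I'll press the last ~1.6 mm until it touches.

Request:
{"name": "jog_arm", "arguments": {"targets": "0 0 0.0005 0 0 0 -1; 0 0 0.001 0 0 0 -1; 0 0 0.0015 0 0 0 -1; 0 0 0.002 0 0 0 -1; 0 0 0.0025 0 0 0 -1; 0 0 0.0025 0 0 0 -1; 0 0 0.0025 0 0 0 -1; 0 0 0.0025 0 0 0 -1"}}

```text
clock: 16.35
tool_pos: [0.6103, -0.2342, 0.1173]
orientation: [180.0, -0.1, 13.6]
force: [-3.0, 1.2, 5.2]
opening: 0.0138
```

Request:
{"name": "jog_arm", "arguments": {"targets": "0 0 0.001 0 0 5 -1; 0 0 0.001 0 0 10 -1; 0 0 0.001 0 0 15 -1; 0 0 0.001 0 0 20 -1; 0 0 0.001 0 0 25 -1; 0 0 0.001 0 0 30 -1; 0 0 0.001 0 0 35 -1; 0 0 0.001 0 0 35 -1"}}

```text
clock: 17.35
tool_pos: [0.6106, -0.2347, 0.1173]
orientation: [-180.0, -0.2, -21.4]
force: [-2.8, -0.2, 5.1]
opening: 0.0141
```

Run:
```python
from meas import *
plan([.6100,-.2343,.1165],-31.5); print(T()[0]["moment"])
s=snapshot("wrist"); save(s,"w13.png",(250,130,400,250),5)
```

```text
clock 17.35 tcp [ 0.6106 -0.2347  0.1173] ori [-179.98   -0.17  -21.44] F [-2.8 -0.2  5.1] open 0.0141
to [ 0.61   -0.2343  0.1165] -31.5 shift [-0.0007 -0.0001  0.0008] turn [-0.04 -0.17 10.06]
[-0.2273  0.8603 -0.0753]
```

View pics/w13.png

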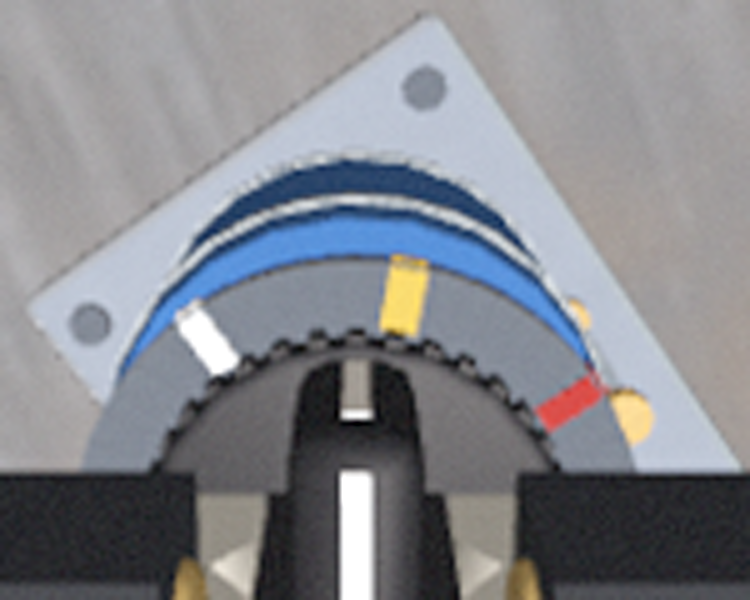

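Turned 35°; the yellow mark (405,300) is still about 10° ahead of the wing line (356). I'll go on 10°.

Request:
{"name": "jog_arm", "arguments": {"targets": "-0.0003 0 0.001 0 0 3 -1; -0.0003 0 0.001 0 0 6 -1; -0.0003 0 0.001 0 0 8 -1; -0.0003 0 0.001 0 0 9.5 -1; -0.0003 0 0.001 0 0 10 -1; -0.0003 0 0.001 0 0 10 -1; -0.0003 0 0.001 0 0 10 -1; -0.0003 0 0.001 0 0 10 -1"}}

```text
clock: 18.4
tool_pos: [0.6105, -0.2349, 0.1173]
orientation: [-180.0, -0.2, -31.3]
force: [-1.6, -0.5, 5.5]
opening: 0.0139
```

Run:
```python
from meas import *
plan([.6100,-.2343,.1165],-31.5); print(T()[0]["moment"])
s=snapshot("wrist"); save(s,"w14.png",(250,130,400,250),5)
hsv=cv2.cvtColor(s["img"],cv2.COLOR_RGB2HSV)
b=np.zeros((400,640),bool); b[170:205,300:345]=1; y=np.argwhere(b&(hsv[...,0]>17)&(hsv[...,0]<30)&(hsv[...,1]>110)); print("yellow px",y.mean(0)[::-1],len(y))
X=at_z(s,y.mean(0)[::-1],.106)[0][:2]; print(X,np.degrees(np.arctan2(*(X-[.6095,-.2350])[::-1])))
s=snapshot("top"); save(s,"t14.png",(320,150,420,260),5)
s=snapshot("side"); save(s,"s14.png",(230,120,410,240),4)
```

```text
clock 18.40 tcp [ 0.6105 -0.2349  0.1173] ori [-179.96   -0.23  -31.3 ] F [-1.6 -0.5  5.5] open 0.0139
to [ 0.61   -0.2343  0.1165] -31.5 shift [-0.0008 -0.0003  0.0008] turn [-0.04 -0.23  0.2 ]
[0.0433 0.9854 0.1561]
yellow px [321.0202 188.101 ] 99
[ 0.6377 -0.252 ] -31.036457048185454
```

View pics/w14.png

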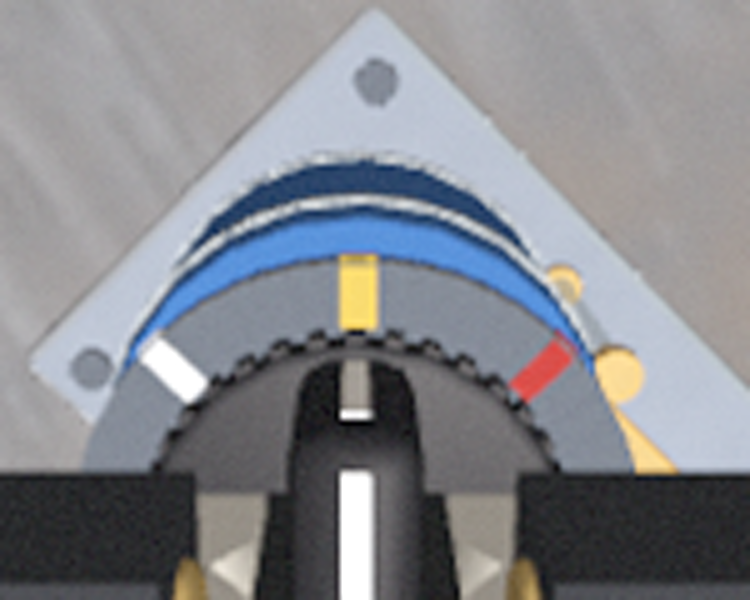

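View pics/s14.png

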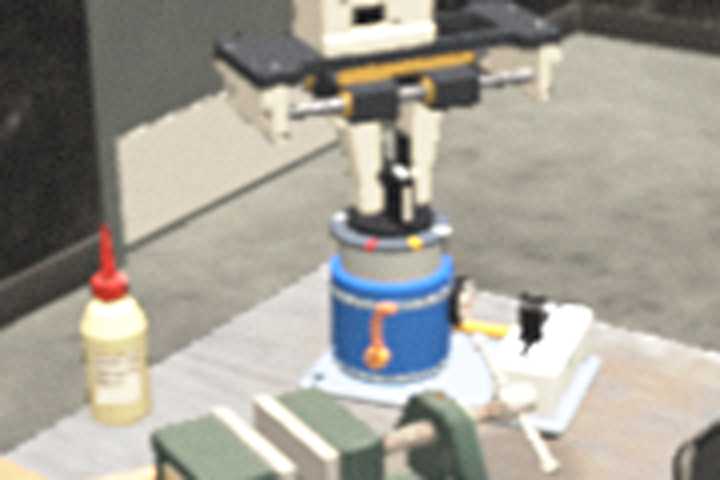

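Wing line (356) and yellow mark (358) coincide, the disc lies on the collar, the bottle stands. Handing in while holding.

Run:
```python
from h import *
plan([.61,-.2343,.1165],-31.5)
print(job.close_job()); o=T()[0]; print(o["clock"],o["tool_pos"],o["orientation"],o["opening"])
```

```text
clock 18.55 tcp [ 0.6105 -0.2349  0.1173] ori [-179.96   -0.22  -31.3 ] F [-1.8  0.5  5.9] open 0.0138
to [ 0.61   -0.2343  0.1165] -31.5 shift [-0.0007 -0.0003  0.0008] turn [-0.04 -0.22  0.2 ]
the job is handed in; nothing more can be done
None
the job is handed in; nothing more can be done
```

The job is handed in at 18.55 s, with the gripper still holding the cap at the yellow bleed marks. The hand-in gave no verdict.

- **Feed slide:** I gripped it and moved it about 27 mm. In the picture after release it stood about 0.6 mm from the green mark.
- **Cap fit:** I lowered the cap with its lugs in the slots. It met no force until the disc sat on the collar, at the expected height, with about 5 N of light press.
- **Bleed position:** I turned the cap about 45° clockwise, to yaw -31.3° against the mark's -31.5°. In the wrist picture the wing line lay on the yellow mark to within about half a degree, well short of the red lock mark.
- **Bottle and forces:** The bottle was still standing in the last side picture. Wrist force stayed under about 10 N in every reading I took.

**Disagreements:** The cameras differed by 1–3 mm on absolute positions, so I lined up the cap by comparing it with the neck in the same wrist picture. I did not read the bleed valve angle directly; I judged it from the marks and the tool angle.

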